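Hang the capsule tray on the slotted stand

ROBOT

A 6-joint arm with a two-finger parallel gripper is mounted at the origin on the work surface; the furniture and walls round the work are solid. World frame = base frame: x ahead of the robot, y to its left, z up, the work surface at z = 0. Lengths are in m, angles in rad, forces in N, time in s.
With the tool pointing down it reaches from about 0.35 to 0.975 m from the base axis. Payload 4.9 kg.
Tool frame: the origin (TCP) lies at the very end of the fingers, on their centre line; the grasp point (between the pads) lies 19 mm behind it; z points along the fingers, y is the line along which they close (so a half turn about z gives the same grasp; the last joint's range is limited). The gripper opens to 85 mm and grips with 20 to 120 N. Pads are 22 mm wide; open, the fingers measure 114 mm over their backs; the gripper's body (76 mm by 85 mm) begins 54 mm behind the grasp point. The pads swing forward as they close: fully open they stand 13 mm farther back than shut.
Start: joints at [1.01, 0.053, 1.613, -0, 1.476, -0.119], TCP at [0.267, 0.565, 0.231] pointing down, gripper open.
Joint ranges: [-3.01, 3.01], [-1.01, 2.22], [0.06, 2.58], [-1.02, 4.17], [0.09, 2.62], [-3.14, 3.14]. Speed limits (rad/s): [2.57, 2.57, 3.14, 3.14, 3.14, 3.14].

INTERFACE

Orientations are given as a rotation vector (axis times angle).
In Python, from station import get_obs, get_image, finish_job gives the robot as it stands. The module is installed in compiled form; this text tells all that it offers.
- The arm moves only by the tool carry_out, never from a script. Its argument "rows" is a list of rows, each a list of 7 numbers: the turn, a rotation vector about the tool's x, y, z as a fraction of full scale, then the shift along the tool's x, y, z as a fraction of full scale, then the closure, from -1 (fully open) to 1 (shut). A call has 1 to 5 rows; each row is the pose to reach, as a shift and turn from the pose commanded when the call began, along the tool's axes at that moment, turning the shorter way round; what a row does not reach only later rows make up. Full scale, the value 1, is 300 mm for a shift and pi rad for a turn. A row lasts 1/10 s, in which the tool goes at most 50 mm and 8.59 degrees, less where a joint would pass 70% of its speed; a pose out of reach is approached as far as the arm can. A call with a number of a shift or a turn outside -1 to 1 is refused whole. A call with a gripper value outside its range is refused whole. The fingers move at their own pace and stop on an object; "force" is the grip in N (left out, the last holds). Time passes only in rows, so rows that repeat a pose let the fingers close. It gives the time, the measured TCP pose, the force, the opening and the grip force at its end, in the units of the state.
- get_obs(): the state, without advancing time (a new reading comes with each control period).
- get_image(name): name is "side" or "top" or "wrist"; returns a dict with "img" (420x560x3 uint8, blue, green, red), "mtx" (3x3 intrinsics, pixels), "D" ([k1, k2, p1, p2, k3] as OpenCV has them; the pictures are not rectified), "R" (3x3) and "t" (3): a world point X has camera coordinates R X + t. Camera axes: x right, y down, z forward; pixel columns grow to the right and rows downward; lengths in m; the calibration is good to about 2 mm. A picture is of the moment at which its call begins. There is no depth.
- finish_job(): hands the job in; it is judged then, once.
The state is a dict: "t": time; "q": joint angles; "dq": joint speeds; "effort": joint torques, N m; "tool_pos": TCP position; "tool_rot": TCP orientation; "contact_force": force on the tool from outside, world axes, zero at the start; "wrist_torque": the same for the moment, N m; "opening": finger opening in m; "grip_force": force on a finger pad.
Only numpy, scipy, OpenCV 4.12 (cv2) and the standard library are available. Lean on these libraries where they do the work, as an engineer would, in place of code of your own. Each camera call takes 0.05 s, during which the arm holds its last target. There are 200 camera calls.

TASK

The blue capsule tray is hemmed in between a tin and a cup: lift it out by its upright back plate, stand it down on its base in a clear spot of the worktop and let go of it. Then take it across its trough, hook its two steel claws into the two slots of the stand, and press it down, close to its back plate, until it is fully home and the spring catch has snapped out over it. Leave it hanging there, and leave the tin, the cup, the shot glass and the capsule standing where they are.

Things in the scene. Friction and masses are not known exactly. Their poses are not given: they have to be found in the camera images.
- tray: Blue metal capsule tray, loose, 0.2 to 0.4 kg: an open trough with an upright back plate that bears two steel claws. Origin: centre of the lower edge of the plate's rear face; z up, claws point to +x, trough runs to -x. Plate x -8 to 0 mm, y -38 to 38, z 0 to 84. Its flat underside (z 0) lets it stand by itself. At the start the tin and the cup stand about 12 mm off the trough's sides.
- plate_top (a point): Middle of the top edge of the tray's back plate, 84 mm above its underside, midway between front and rear face. The plate is 8 mm thick; it can be pinched front to back here, between the claws (52 mm free between them); in front of it the trough lies open, above z 36.
- trough (a point): Middle of the trough's open top, 70 mm in front of the plate's rear face, 36 mm above the underside. Trough: x -116 to -8 mm, 46 wide outside, 38 inside, side walls 4 thick and up to z 36, front wall up to z 26, floor 4 thick (upper face at z 4): it can be taken across its side walls from above, or pressed down on its floor.
- claw_left (a point): Lower tip of the claw on the tray's +y side: x 10.5, y 30, z 38 mm in the tray's frame. Each claw is 8 mm wide: a neck from the plate's rear face to x 14 at z 58 to 66, and at its end a tongue turned down, x 7 to 14, z 38 to 66.
- claw_right (a point): The same on the tray's -y side: x 10.5, y -30, z 38 mm. At the foot of the plate between the claws (y -13 to 13) there is a round steel cross bar 7 mm thick, z 0 to 7, and above it a window, z 7 to 24, into which the stand's catch snaps.
- stand: Counter stand, fixed: two grey metal uprights joined to one panel, x 0 to 5 mm, y -50 to 50, up to z 185, hollow behind, on a wooden base x -35 to 60, y -62 to 62, 10 thick. Origin: on the worktop under the middle of the uprights' front face; z up; the front face looks to -x, roughly to the robot.
- home (a point): Where the tray's origin must come: on the stand's front face, 70 mm above the worktop; axes as the stand's. To hook, hold the tray level, turned as the stand is, 20 to 30 mm (best 25) above home, bring it in along +x until its rear face meets the front face, then lower it until the necks of the claws rest on the bottoms of the slots.
- slot_left (a point): Middle of the lower edge of the slot on the stand's +y side, on the front face: y 30, z 128 mm. Each slot is 15 mm wide, 38 mm high (z 128 to 166), right through the 5 mm plate.
- slot_right (a point): The same for the slot on the -y side: y -30, z 128 mm.
- catch (a joint): Brass spring catch between the uprights; a red tab above the stand (to z 201 mm) moves with it. m: 0 = sprung out, 5 mm proud of the front face, z 78 to 85 mm, sloping on top, flat below; 0.008 = pushed back. The tray's bar drives it back on the way down: 3 to 10 N beyond the tray's weight, gripped or pressed within 50 mm of the plate (further out it may bind). It snaps to 0 above the bar at home.
- tin: Short food tin, loose, 76 across, 58 tall, on the -y side of the tray's trough at the start. Origin: centre of its underside. Not to be disturbed.
- cup: Cream espresso cup, loose, 59 wide, 88 long with its handle, 55 tall, on the +y side of the tray's trough at the start, its handle pointing away from the tray. Origin: on its underside, middle of cup and handle together; the bowl's axis lies 14 mm to its +y, the handle to its -y. Not to be disturbed.
- shot_glass: Upturned clear shot glass, loose, 48 across, 58 tall, beside the stand on its +y side. Origin: centre of its underside. Not to be disturbed.
- capsule: Dark red coffee capsule, loose, 37 across, 28 tall, beside the stand on its -y side. Origin: centre of its underside. Not to be disturbed.
There are look-alikes about, which are no part of the job. Leave any green look-alike of the tray alone. What is shaped like the stand but green is not meant.

How it is judged:
On the way:
1. the tray stands by itself, upright on its base on the worktop, let go, at least 6 cm from where it began (distance of tray from where it was at the start of the episode above 0.06 m and height (world z) of tray below 0.006 m and angle between tray's own z axis and vertical below 0.1 rad and contact force between the fingers and tray below 0.1 N and linear speed of tray below 0.03 m/s), for 0.2 s.
At the end, for the whole second after the job is handed in: The tray hangs by its claws in the stand's slots, fully home: its origin within 6 mm sideways, 6 mm forward or 3 mm backward of the home point, its height 66.5 to 73 mm above the stand's origin, upright within 0.08 rad, the catch sprung out (under 2 mm), the tray at rest (x of tray in the frame of stand between -0.006 and 0.003 m and y of tray in the frame of stand between -0.006 and 0.006 m and z of tray in the frame of stand between 0.0665 and 0.073 m and angle between tray's own z axis and vertical below 0.08 rad and value of joint catch below 0.002 m and linear speed of tray below 0.02 m/s); the robot touches nothing.
It fails at once if the tin is moved more than 30 mm or tipped (distance of tin from where it was at the start of the episode above 0.03 m or angle between tin's own z axis and vertical above 0.4 rad).
It fails at once if the espresso cup is moved more than 30 mm or tipped (distance of cup from where it was at the start of the episode above 0.03 m or angle between cup's own z axis and vertical above 0.4 rad).
It fails at once if the shot glass is moved more than 30 mm or tipped (distance of shot_glass from where it was at the start of the episode above 0.03 m or angle between shot_glass's own z axis and vertical above 0.4 rad).
It fails at once if the coffee capsule is moved more than 30 mm or tipped (distance of capsule from where it was at the start of the episode above 0.03 m or angle between capsule's own z axis and vertical above 0.4 rad).
It also fails if it takes over 72 s, if anything falls off the work surface, if the arm or the gripper's body presses on something with over 40 N, if the wrist force passes 120 N, or if a joint passes its speed limit or range.

## Working session

There is one attempt and no reset: what is moved stays moved. The work goes in short steps, Python scripts to look and compute and a tool call to move; the robot and the scene stay as the last step left them, time stands still between calls to the robot, and variables do not carry over. Pictures are saved under pics/ and viewed, at most 10 in all, crops included, and the job is handed in when it is done.

Besides the shell and the picture viewer there is one more tool, called after "Emit:" in YAML: its name, and indented under it one key for each argument. carry_out: Moves the arm, as the interface text tells. Shift numbers are shares of 300 mm and turn numbers shares of pi rad, none past 1 either way. Its arguments: {"type":"object","properties":{"rows":{"type":"array"},"force":{"type":"number"}},"required":["rows"]}

```bash
mkdir -p pics; python3 - <<'E'
from station import *
import cv2
for n in("side","top"):
    d=get_image(n);cv2.imwrite(f"pics/{n}0.png",d["img"]);print(n,d["mtx"].tolist(),d["D"],(-d["R"].T@d["t"]).tolist())
o=get_obs();print(o)
E
```

```text
side [[461.9102948477253, 0.0, 278.54671444104963], [0.0, 461.9102948477253, 202.8237427426659], [0.0, 0.0, 1.0]] [-0.11445751  0.          0.          0.          0.        ] [0.9095960316057294, 0.9170489841508007, 1.0486346010036052]
top [[458.89552566563333, 0.0, 285.2447636047458], [0.0, 458.89552566563333, 204.37627833441582], [0.0, 0.0, 1.0]] [-0.08626125  0.          0.          0.          0.        ] [0.23218492218308018, -0.0167436505279245, 1.2980156714992848]
{'t': 0.1, 'q': array([ 1.01000861e+00,  5.33312529e-02,  1.61415155e+00, -2.11014315e-05,
        1.47595399e+00, -1.18980871e-01]), 'dq': array([ 1.09071214e-03, -4.21049752e-05, -3.88588047e-03, -5.34345537e-04,
        2.79885753e-04,  5.60205781e-04]), 'effort': array([-1.07446019e-04, -3.94896305e+01, -3.71367288e+01, -9.63279172e-05,
        3.85188177e-03, -8.30983964e-06]), 'tool_pos': array([0.26693331, 0.56452203, 0.23016395]), 'tool_rot': array([-6.88224351e-01, -3.06467063e+00,  2.74152655e-03]), 'contact_force': array([ 0.23919596, -0.35261538,  0.32678475]), 'wrist_torque': array([-0.00569272, -0.01830753, -0.02799085]), 'grip_force': 0.0, 'opening': 0.08536275271833284}
```

View pics/side0.png

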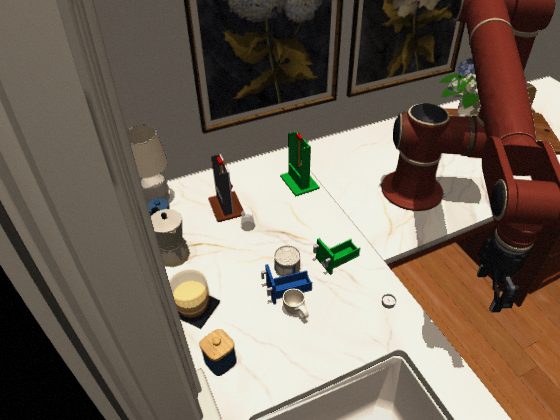

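View pics/top0.png

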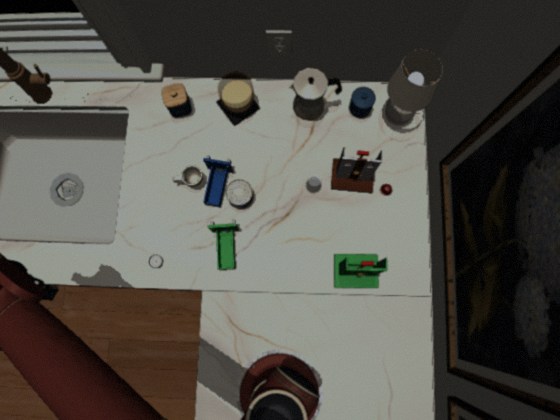

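Top view: the candidates for the tray are blue (217,183), between the cup (192,177) and the tin (239,193), and green (226,247). The candidates for the stand are grey on brown wood (353,172) and green (357,268). The blue tray and the grey/wood stand fit the description. I'll confirm both in an enlarged crop.

```bash
python3 - <<'E'
import cv2,numpy as np
t=cv2.imread("pics/top0.png");s=cv2.imread("pics/side0.png")
def br(a): return cv2.convertScaleAbs(a,alpha=1.3,beta=15)
up=lambda a,f:cv2.resize(br(a),None,fx=f,fy=f,interpolation=cv2.INTER_CUBIC)
c=np.zeros((600,800,3),np.uint8)
a=up(t[145:215,165:265],4.0);c[:280,:400]=a      # top tray
a=up(t[140:205,320:400],5.0)[:, :400];c[:325,400:800]=a # top stand
a=up(s[255:325,250:330],4.5)[:315];c[285:600,:360]=a
a=up(s[150:218,200:260],4.0)[:272];c[328:600,400:640]=a
cv2.imwrite("pics/c1.png",c)
E
```

```text
(no output)
```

View pics/c1.png

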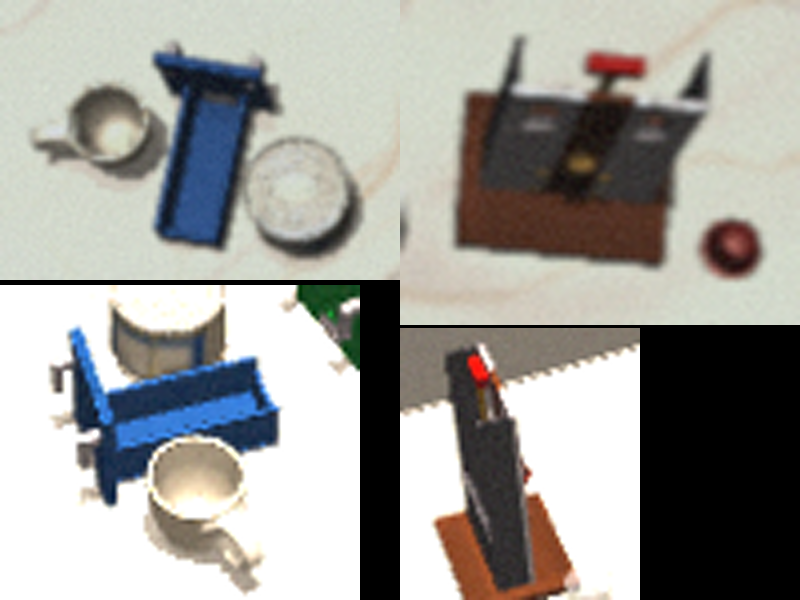

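The crops confirm it. The blue tray has steel claws facing away from the robot (+x), with the cup on its left and the tin on its right. The wood-based stand has two slots, a brass catch and a red tab, with the dark red capsule to its right. Next I fit the poses.

```bash
cat > h.py <<'E'
import cv2,numpy as np
from scipy.optimize import minimize,least_squares
from scipy.spatial.transform import Rotation as Ro
def proj(d,X): return cv2.projectPoints(np.asarray(X,float).reshape(-1,3),cv2.Rodrigues(d["R"])[0],d["t"],d["mtx"],d["D"])[0].reshape(-1,2)
def T(p,X,z0=0): # p=x,y,yaw
    return Ro.from_euler('z',p[2]).apply(np.asarray(X,float))+[p[0],p[1],z0]
def box(x0,x1,y0,y1,z0,z1): return np.array([[x,y,z] for x in(x0,x1) for y in(y0,y1) for z in(z0,z1)])*1e-3
TR=[box(-8,0,-38,38,0,84),box(-116,-8,-23,23,0,26),box(-116,-8,19,23,0,36),box(-116,-8,-23,-19,0,36)]
def mask(d,p,boxes,z0=0,s=4):
    h,w=d["img"].shape[:2];m=np.zeros((h*s,w*s),np.uint8)
    for b in boxes:
        q=cv2.convexHull(((proj(d,T(p,b,z0))+.5)*s).astype(np.int32));cv2.fillConvexPoly(m,q,255)
    return cv2.resize(m,(w,h),interpolation=cv2.INTER_AREA)/255.
def unproj(d,uv,z):
    u=cv2.undistortPoints(np.array(uv,float).reshape(-1,1,2),d["mtx"],d["D"]).reshape(-1,2)
    r=np.c_[u,np.ones(len(u))]@d["R"];c=-d["R"].T@d["t"]
    return c+r*((z-c[2])/r[:,2])[:,None]
def blue(d):
    h=cv2.cvtColor(d["img"],cv2.COLOR_BGR2HSV);m=cv2.inRange(h,(100,120,35),(130,255,255))
    return m
def comp(m,uv):
    n,l,st,c=cv2.connectedComponentsWithStats(m);k=l[uv[1],uv[0]];return (l==k)*1. if k else None
def fit(views,p0,boxes,z0=0): # views: list of (d,mask)
    def f(p):
        return sum(1-np.minimum(a,mk).sum()/np.maximum(a,mk).sum() for d,mk in views for a in[mask(d,p,boxes,z0)])
    r=minimize(f,p0,method='Nelder-Mead',options=dict(initial_simplex=[p0,np.add(p0,[.01,0,0]),np.add(p0,[0,.01,0]),np.add(p0,[0,0,.1])],xatol=1e-4,fatol=1e-5))
    return r.x,r.fun
E
python3 - <<'E'
from h import *;from station import *
t=get_image("top");s=get_image("side")
m=comp(blue(t),(215,190));print(m.sum())
g=unproj(t,[[217,165]],.05)[0];print(g)
p,f=fit([(t,m)],[g[0],g[1],-.1],TR);print("tray",p,f)
# stand points (top): base front-left, front-right, rear-left at z10 ; panel top corners z185
P=np.array([[-35,62,10],[-35,-62,10],[0,50,185],[0,-50,185]])*1e-3
uv=np.array([[331.4,189.],[372.6,193],[342.5,158],[380,161.5]])
r=least_squares(lambda p:(proj(t,T(p,P))-uv).ravel(),[*unproj(t,[[353,180]],0)[0][:2],-.1]);print("stand",r.x,r.fun)
print("tin,cup,cap",unproj(t,[[239,192],[193,177],[386,189],[313.5,184]],.05).round(3).tolist())
E
```

```text
501.0
[0.62152795 0.19575583 0.05      ]
tray [ 0.6266637   0.19511209 -0.11229437] 0.4787467563200758
stand [ 0.60247855 -0.19486349 -0.06058542] [-1.12489514 -0.3465711   0.25942039 -0.65335001 -0.40768095  0.4780415
  1.17363309  0.38011923]
tin,cup,cap [[0.544, 0.129, 0.05], [0.584, 0.262, 0.05], [0.564, -0.285, 0.05], [0.573, -0.08, 0.05]]
```

```bash
cat >> h.py <<'E'
def Rtool(yaw): # pointing down, tool y at angle yaw in the world
    y=np.array([np.cos(yaw),np.sin(yaw),0]);z=np.array([0,0,-1.]);return np.c_[np.cross(y,z),y,z]
def move(o,pos,yaw):
    R=Ro.from_rotvec(o["tool_rot"]);w=(R.inv()*Ro.from_matrix(Rtool(yaw))).as_rotvec()/np.pi;s=R.inv().apply(np.array(pos)-o["tool_pos"])/.3
    print("row",w.round(4).tolist(),s.round(4).tolist(),"rot rows",round(np.linalg.norm(w)*180/8.59,1),"shift mm",round(np.linalg.norm(s)*300))
E
python3 - <<'E'
from h import *;from station import *
o=get_obs();w=get_image("wrist");R=Ro.from_rotvec(o["tool_rot"]).as_matrix()
c=-w["R"].T@w["t"];print(R.T@(c-o["tool_pos"]),(w["R"]@R).round(3).tolist(),w["mtx"][0])
move(o,[.55,.16,.30],-.11)
E
```

```text
[ 8.34654972e-02 -8.94818869e-05 -1.43474350e-01] [[-0.0, 1.0, 0.0], [-0.947, -0.0, -0.321], [-0.321, -0.0, 0.947]] [313.54850922   0.         279.43353906]
row [-0.0004, 0.0002, 0.3944] [-1.4294, -0.8163, -0.2308] rot rows 8.3 shift mm 499
```

Emit:
carry_out:
  rows:
    - [0,0,0.2,-0.7,-0.4,-0.1,-1]
    - [0,0,0.2,-0.7,-0.4,-0.1,-1]
    - [0,0,0.2,-0.7,-0.4,-0.1,-1]
    - [0,0,0.2,-0.7,-0.4,-0.1,-1]
    - [0,0,0.2,-0.7,-0.4,-0.1,-1]

```text
t: 0.75
tool_pos: [0.4067, 0.3648, 0.2617]
tool_rot: [1.606, 2.699, 0.0]
contact_force: [0.1, 0.8, 0.0]
opening: 0.0856
grip_force: 0.0
```

```bash
python3 - <<'E'
from h import *;from station import *
o=get_obs();print(o["tool_pos"],o["t"])
move(o,[.58,.22,.25],-.11)
E
```

```text
[0.40666232 0.36476347 0.2616644 ] 0.75
row [0.0002, 0.0, 0.1933] [-0.6997, 0.2777, 0.0392] rot rows 4.0 shift mm 226
```

Emit:
carry_out:
  rows:
    - [0,0,0.193,-0.7,0.278,0.04,-1]
    - [0,0,0.193,-0.7,0.278,0.04,-1]
    - [0,0,0.193,-0.7,0.278,0.04,-1]
    - [0,0,0.193,-0.7,0.278,0.04,-1]
    - [0,0,0.193,-0.7,0.278,0.04,-1]

```text
t: 1.25
tool_pos: [0.5819, 0.2196, 0.2487]
tool_rot: [2.341, 2.094, -0.001]
contact_force: [-1.1, -0.6, 0.2]
opening: 0.0852
grip_force: 0.0
```

```bash
python3 - <<'E'
from h import *;from station import *
o=get_obs();print(o["tool_pos"],o["t"],o["dq"].round(3))
w=get_image("wrist");o=get_obs();t=get_image("top")
b=blue(w);print(proj(w,[[.6,.195,.03]]))
u=proj(w,[[.56,.195,.004]])[0].astype(int);m=comp(b,u)
c=w["img"].copy()
if m is not None:
    print(m.sum());p,f=fit([(w,m)],[.627,.195,-.11],TR);print(p,f)
    for bx in TR: cv2.polylines(c,[cv2.convexHull(proj(w,T(p,bx)).astype(np.int32))],True,(0,255,255),1)
cv2.imwrite("pics/w1.png",c);move(o,[p[0]-.004,p[1],.15],p[2])
E
```

```text
[0.58187599 0.2195717  0.24867469] 1.25 [-0.317  0.286 -0.27   0.025 -0.002 -0.343]
[[297.47931982 196.54286296]]
3991.0
[ 0.62489245  0.19379537 -0.12285237] 0.19905532585433505
row [0.0004, 0.0007, 0.0036] [-0.0647, 0.1322, 0.3279] rot rows 0.1 shift mm 108
```

View pics/w1.png

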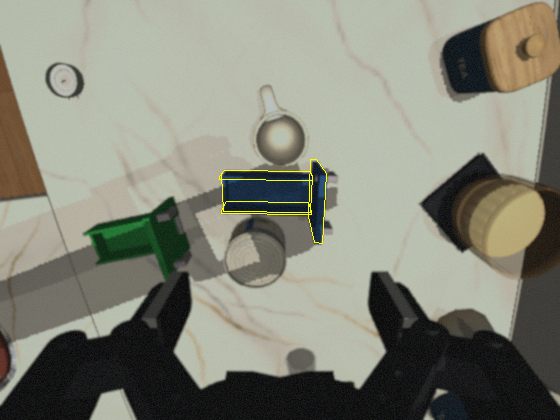

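The wrist view shows the blue tray (222–326, 160–243) between the cup (280,138) and the tin (255,252), and the overlay fits. I'll refine it with the arm at rest and a looser mask.

```bash
python3 - <<'E'
from h import *;from station import *
o=get_obs();w=get_image("wrist")
I=cv2.GaussianBlur(w["img"],(3,3),0).astype(float);B,G,Rr=I[...,0],I[...,1],I[...,2]
b=((B>1.5*Rr+4)&(B>1.15*G)).astype(np.uint8)
u=proj(w,[[.57,.193,.004]])[0].astype(int);m=comp(b,u);print(m.sum())
p,f=fit([(w,m)],[.625,.194,-.12],TR);print(p,f)
a=mask(w,p,TR);c=w["img"].copy()
c=np.dstack([m*255,a*255,0*a]).astype(np.uint8)
x=np.hstack([c[130:270,190:350],w["img"][130:270,190:350]]);cv2.imwrite("pics/w2.png",cv2.resize(x,None,fx=2.5,fy=2.5))
print(o["tool_pos"]);move(o,[p[0]-.004*np.cos(p[2]),p[1]-.004*np.sin(p[2]),.15],p[2])
E
```

```text
4315.0
[ 0.6247665   0.19344058 -0.11601708] 0.13415375457284184
[0.58166976 0.21975777 0.24838153]
row [-0.0002, 0.0003, 0.0019] [-0.071, 0.1393, 0.3279] rot rows 0.0 shift mm 109
```

View pics/w2.png

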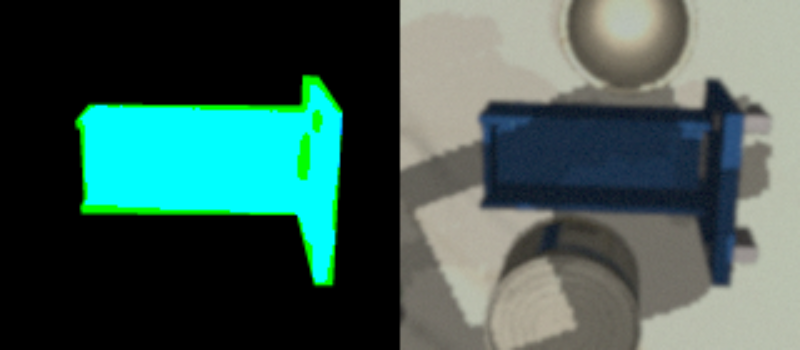

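The right crop shows the tray, and on the left its fit matches the mask to within a pixel. I'll go to the plate.

Emit:
carry_out:
  rows:
    - [0,0,0.002,-0.071,0.139,0.15,-1]
    - [0,0,0.002,-0.071,0.139,0.3,-1]
    - [0,0,0.002,-0.071,0.139,0.45,-1]
    - [0,0,0.002,-0.071,0.139,0.58,-1]
    - [0,0,0.002,-0.071,0.139,0.655,-1]

```text
t: 1.9
tool_pos: [0.6151, 0.1977, 0.048]
tool_rot: [-2.338, -2.093, 0.009]
contact_force: [-0.9, 0.2, -0.2]
opening: 0.0855
grip_force: 0.0
```

Emit:
carry_out:
  rows:
    - [0,0,0,0,0,0,-1]
    - [0,0,0,0,0,0,1]
    - [0,0,0,0,0,0,1]
    - [0,0,0,0,0,0,1]
    - [0,0,0,0,0,0,1]
  force: 60

```text
t: 2.4
tool_pos: [0.6201, 0.1973, 0.0549]
tool_rot: [2.341, 2.093, 0.004]
contact_force: [0.6, 0.5, 0.2]
opening: 0.0284
grip_force: 0.0
```

Emit:
carry_out:
  rows:
    - [0,0,0,0,0,0,1]
    - [0,0,0,0,0,0,1]
    - [0,0,0,0,0,0,1]
    - [0,0,0,0,0,0,1]

```text
t: 2.8
tool_pos: [0.62, 0.1971, 0.0542]
tool_rot: [2.341, 2.093, 0.003]
contact_force: [0.4, 0.5, 6.6]
opening: 0.0073
grip_force: 60.6
```

Emit:
carry_out:
  rows:
    - [0,0,0,0,0,-0.05,1]
    - [0,0,0,0,0,-0.12,1]
    - [0,0,0,0,0,-0.22,1]
    - [0,0,0,0,0,-0.33,1]
    - [0,0,0,0,0,-0.42,1]

```text
t: 3.3
tool_pos: [0.6182, 0.1968, 0.1797]
tool_rot: [-2.342, -2.093, 0.002]
contact_force: [0.5, -0.2, -1.9]
opening: 0.007
grip_force: 59.2
```

```bash
python3 - <<'E'
from h import *;from station import *
d=get_image("side");o=get_obs();print(o["tool_pos"],o["contact_force"],o["wrist_torque"],o["opening"])
c=d["img"][190:340,200:400];cv2.imwrite("pics/s2.png",cv2.resize(c,None,fx=3,fy=3))
move(o,[.50,.02,o["tool_pos"][2]],-.06)
E
```

```text
[0.62085475 0.19738048 0.18573703] [1.51874504 0.35292307 2.11622224] [ 0.03226638 -0.20134306 -0.04575176] 0.006972853560195125
row [0.0022, -0.0006, -0.0165] [-0.6325, -0.3343, -0.0037] rot rows 0.3 shift mm 215
```

View pics/s2.png

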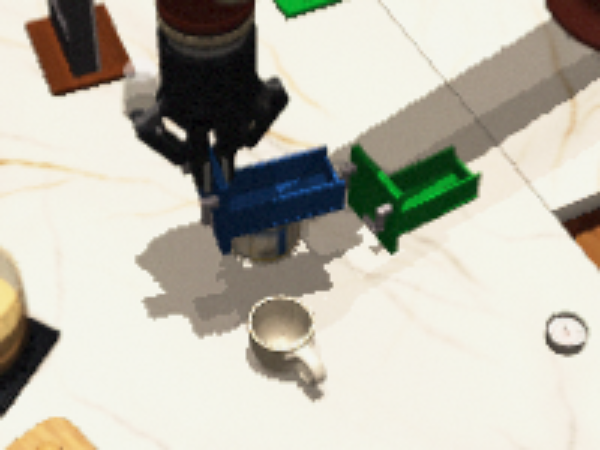

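The side view shows the tray hanging level in the gripper, and the cup and tin undisturbed. I'll carry it to the clear spot.

Emit:
carry_out:
  rows:
    - [0,0,-0.016,-0.1,-0.05,0,1]
    - [0,0,-0.016,-0.24,-0.13,0,1]
    - [0,0,-0.016,-0.38,-0.2,0,1]
    - [0,0,-0.016,-0.52,-0.28,0,1]
    - [0,0,-0.016,-0.63,-0.334,0,1]

```text
t: 3.85
tool_pos: [0.4953, 0.019, 0.1767]
tool_rot: [-2.287, -2.15, 0.004]
contact_force: [-0.5, 0.1, -3.3]
opening: 0.007
grip_force: 59.3
```

Emit:
carry_out:
  rows:
    - [0,0,0,0,0,0.08,1]
    - [0,0,0,0,0,0.2,1]
    - [0,0,0,0,0,0.3,1]
    - [0,0,0,0,0,0.37,1]
    - [0,0,0,0,0,0.37,1]

```text
t: 4.35
tool_pos: [0.4936, 0.0207, 0.0626]
tool_rot: [-2.283, -2.146, 0.011]
contact_force: [-0.5, -0.0, -2.8]
opening: 0.007
grip_force: 59.6
```

```bash
python3 - <<'E'
from h import *;from station import *
o=get_obs();print(o["t"],o["tool_pos"],o["contact_force"],o["dq"].round(3))
E
```

```text
4.35 [0.49362217 0.02074061 0.06256669] [-0.4954796  -0.03358308 -2.83010886] [ 0.002 -0.04  -0.06  -0.001  0.03  -0.001]
```

Emit:
carry_out:
  rows:
    - [0,0,0,0,0,0.01,1]
    - [0,0,0,0,0,0.02,1]
    - [0,0,0,0,0,0.027,1]
    - [0,0,0,0,0,0.027,1]

```text
t: 4.75
tool_pos: [0.4988, 0.0203, 0.0604]
tool_rot: [2.288, 2.151, 0.001]
contact_force: [-0.1, 0.8, -3.7]
opening: 0.0069
grip_force: 59.5
```

Emit:
carry_out:
  rows:
    - [0,0,0,0,0,0.004,1]
    - [0,0,0,0,0,0.004,1]

```text
t: 4.95
tool_pos: [0.4984, 0.0203, 0.0588]
tool_rot: [2.289, 2.152, 0.001]
contact_force: [-0.1, 0.1, -4.2]
opening: 0.0071
grip_force: 59.5
```

Emit:
carry_out:
  rows:
    - [0,0,0,0,0,0.007,1]
    - [0,0,0,0,0,0.013,1]
    - [0,0,0,0,0,0.013,1]

```text
t: 5.25
tool_pos: [0.4981, 0.0203, 0.0544]
tool_rot: [-2.289, -2.152, 0.0]
contact_force: [-0.9, -0.6, -3.6]
opening: 0.007
grip_force: 59.6
```

Emit:
carry_out:
  rows:
    - [0,0,0,0,0,0.004,1]
    - [0,0,0,0,0,0.004,1]

```text
t: 5.45
tool_pos: [0.4984, 0.0203, 0.0542]
tool_rot: [-2.289, -2.152, 0.001]
contact_force: [-2.2, 0.6, 3.5]
opening: 0.0072
grip_force: 60.6
```

Contact at 0.054, as expected. I'll release and rise.

Emit:
carry_out:
  rows:
    - [0,0,0,0,0,0,-0.2]
    - [0,0,0,0,0,0,-1]
    - [0,0,0,0,0,0,-1]
    - [0,0,0,0,0,0,-1]
    - [0,0,0,0,0,0,-1]

```text
t: 5.95
tool_pos: [0.4983, 0.0203, 0.0534]
tool_rot: [2.289, 2.152, 0.0]
contact_force: [0.0, -0.8, 0.0]
opening: 0.0786
grip_force: 0.0
```

Emit:
carry_out:
  rows:
    - [0,0,0,0,0,-0.1,-1]
    - [0,0,0,0,0,-0.25,-1]
    - [0,0,0,0,0,-0.4,-1]
    - [0,0,0,0,0,-0.55,-1]
    - [0,0,0,0,0,-0.66,-1]

```text
t: 6.45
tool_pos: [0.499, 0.0202, 0.2551]
tool_rot: [2.287, 2.15, 0.004]
contact_force: [0.5, -0.1, -0.5]
opening: 0.0857
grip_force: 0.0
```

```bash
python3 - <<'E'
from h import *;from station import *
o=get_obs();print(o["t"],o["tool_pos"],o["dq"].round(3),o["opening"])
move(o,[.56,-.15,.30],-.06)
E
```

```text
6.45 [0.49898043 0.02024754 0.25508309] [-0.002 -0.173 -0.373  0.     0.57  -0.001] 0.08573070235170259
row [0.0013, 0.0001, -0.0005] [-0.5539, 0.2386, -0.1486] rot rows 0.0 shift mm 186
```

```bash
python3 - <<'E'
from h import *;from station import *
o=get_obs();move(o,[.60,-.15,.34],1.51)
E
```

```text
row [0.001, 0.0011, -0.5003] [-0.5457, 0.3722, -0.2814] rot rows 10.5 shift mm 215
```

Emit:
carry_out:
  rows:
    - [0,0,-0.25,-0.1,0,-0.28,-1]
    - [0,0,-0.25,-0.2,0.1,-0.28,-1]
    - [0,0,-0.25,-0.35,0.2,-0.28,-1]
    - [0,0,-0.25,-0.5,0.3,-0.28,-1]
    - [0,0,-0.25,-0.545,0.372,-0.28,-1]

```text
t: 6.95
tool_pos: [0.6003, -0.1523, 0.3364]
tool_rot: [1.334, 2.842, -0.0]
contact_force: [0.7, 0.6, 0.6]
opening: 0.0851
grip_force: 0.0
```

Emit:
carry_out:
  rows:
    - [0,0,-0.25,0,0,0,-1]
    - [0,0,-0.25,0,0,0,-1]
    - [0,0,-0.25,0,0,0,-1]
    - [0,0,-0.25,0,0,0,-1]
    - [0,0,-0.25,0,0,0,-1]

```text
t: 7.45
tool_pos: [0.5996, -0.1498, 0.3351]
tool_rot: [-0.198, -3.135, -0.0]
contact_force: [-0.1, -0.4, 0.8]
opening: 0.0857
grip_force: 0.0
```

Emit:
carry_out:
  rows:
    - [0,0,-0.02,0,0,0,-1]
    - [0,0,-0.02,0,0,0,-1]
    - [0,0,-0.02,0,0,0,-1]

```text
t: 7.75
tool_pos: [0.5996, -0.1498, 0.3352]
tool_rot: [-0.112, -3.139, -0.0]
contact_force: [-0.2, 0.9, 0.2]
opening: 0.0854
grip_force: 0.0
```

```bash
python3 - <<'E'
from h import *;from station import *
import pickle
w=get_image("wrist");o=get_obs();print(o["t"],o["tool_pos"],o["dq"].round(3));move(o,[.60,-.15,.34],1.51)
pickle.dump(w,open("w3.pkl","wb"))
cv2.imwrite("pics/w3.png",w["img"])
E
```

```text
7.8 [ 0.59952983 -0.14975849  0.33524043] [ 0.001 -0.001 -0.001 -0.001 -0.    -0.005]
row [0.0, -0.0001, -0.0032] [-0.0016, -0.0007, -0.0159] rot rows 0.1 shift mm 5
```

View pics/w3.png

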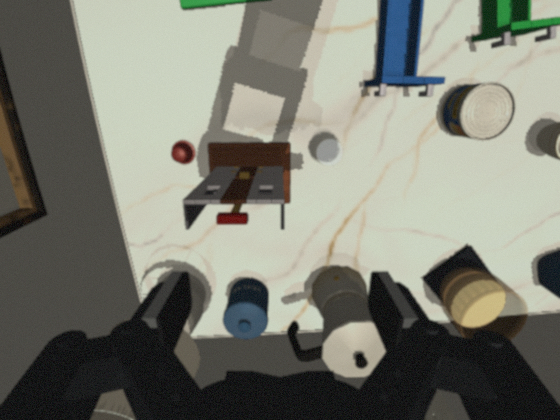

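The wrist view shows the stand's base front corners near (208,143) and (291,143), the panel top from (185,203) to (284,201), and the tray's plate at (365–443, 82) standing upright. I'll enlarge it for exact corners.

```bash
python3 - <<'E'
from h import *;import pickle
w=pickle.load(open("w3.pkl","rb"))
c=cv2.convertScaleAbs(w["img"][132:232,175:305],alpha=1.8,beta=20);cv2.imwrite("pics/w3c.png",cv2.resize(c,None,fx=6,fy=6,interpolation=cv2.INTER_CUBIC))
I=cv2.GaussianBlur(w["img"],(3,3),0).astype(float);B,G,Rr=I[...,0],I[...,1],I[...,2]
b=((B>1.5*Rr+4)&(B>1.15*G)).astype(np.uint8)
u=proj(w,[[.45,.0225,.004]])[0].astype(int);print(u);m=comp(b,u);print(m.sum())
print("tray",fit([(w,m)],[.502,.02,-.06],TR))
E
```

```text
[395  47]
3577.0
tray (array([ 0.49830226,  0.01650277, -0.08594578]), np.float64(0.11907153824915595))
```

View pics/w3c.png

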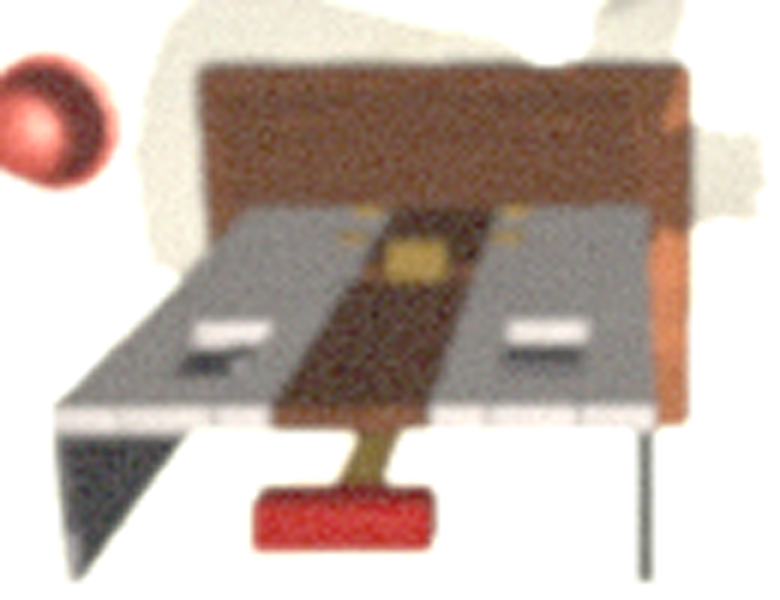

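```bash
python3 - <<'E'
from h import *;import pickle;from station import *
w=pickle.load(open("w3.pkl","rb"))
P=np.array([[-35,-62,10],[-35,62,10],[60,62,10],[0,-50,185],[0,50,185],[0,-50,10],[0,50,10],[0,30,128],[0,-30,128]])*1e-3
c=np.array([[203,66],[688,67],[687,420],[58,405],[655,405],[240,208],[650,207],[549,320],[234,320.]])
uv=(c+.5)/6-.5+[175,132]
r=least_squares(lambda p:(proj(w,T(p,P))-uv).ravel(),[.602,-.195,-.06],loss='soft_l1');p=r.x;print("stand",p);print((proj(w,T(p,P))-uv).round(1).tolist())
r2=least_squares(lambda q:(proj(w,T(q[:3],P,q[3]))-uv).ravel(),[.602,-.195,-.06,0]);print(r2.x)
tp=np.array([.4983,.0165,-.086]);g=T(tp,[-.052,0,0]);o=get_obs();print("grasp",g)
move(o,[g[0],g[1],.12],tp[2]+np.pi/2)
E
```

```text
stand [ 0.60053842 -0.19525672 -0.07175618]
[[-1.8, -0.0], [1.3, -0.4], [0.8, 2.3], [-2.1, 0.1], [0.2, 0.0], [1.6, -0.3], [-0.5, -0.2], [-0.2, -0.0], [0.3, 0.0]]
[ 0.60181918 -0.19590439 -0.06931974 -0.00622312]
grasp [0.44649218 0.02096649 0.        ]
row [0.0, -0.0001, 0.0048] [0.549, 0.5315, 0.7176] rot rows 0.1 shift mm 314
```

Emit:
carry_out:
  rows:
    - [0,0,0,0.1,0.1,0,-1]
    - [0,0,0,0.25,0.24,0.1,-1]
    - [0,0,0,0.4,0.38,0.25,-1]
    - [0,0,0,0.554,0.532,0.4,-1]
    - [0,0,0,0.554,0.532,0.5,-1]

```text
t: 8.3
tool_pos: [0.4633, 0.0012, 0.2194]
tool_rot: [0.11, 3.136, -0.0]
contact_force: [-0.0, 1.6, -0.2]
opening: 0.0854
grip_force: 0.0
```

Emit:
carry_out:
  rows:
    - [0,0,0,0,0,0.1,-1]
    - [0,0,0,0,0,0.2,-1]
    - [0,0,0,0,0,0.2,-1]
    - [0,0,0,0,0,0.2,-1]
    - [0,0,0,0,0,0.2,-1]

```text
t: 8.8
tool_pos: [0.4652, -0.0004, 0.1612]
tool_rot: [0.11, 3.136, -0.001]
contact_force: [-0.6, -0.6, -0.2]
opening: 0.0853
grip_force: 0.0
```

```bash
python3 - <<'E'
from h import *;from station import *
o=get_obs();print(o["t"],o["tool_pos"],o["dq"].round(3))
s=get_image("side")
I=cv2.GaussianBlur(s["img"],(3,3),0).astype(float);B,G,Rr=I[...,0],I[...,1],I[...,2]
b=((B>1.5*Rr+4)&(B>1.15*G)).astype(np.uint8)
u=proj(s,[[.45,.0225,.004]])[0].astype(int);m=comp(b,u);print(u,None if m is None else (m.sum(),fit([(s,m)],[.5,.018,-.08],TR)))
move(o,[.445,.021,.008],1.50)
E
```

```text
8.8 [ 4.65228515e-01 -3.70501649e-04  1.61237398e-01] [-0.001 -0.004 -0.008 -0.004 -0.004 -0.001]
[299 233] (np.float64(645.0), (array([ 0.50295874,  0.01588878, -0.02299369]), np.float64(0.22180088055673897)))
row [-0.0001, 0.0011, 0.0002] [0.0741, 0.0665, 0.5105] rot rows 0.0 shift mm 156
```

Emit:
carry_out:
  rows:
    - [0,0,0,0.068,0.067,0.02,-1]
    - [0,0,0,0.068,0.067,0.12,-1]
    - [0,0,0,0.068,0.067,0.25,-1]
    - [0,0,0,0.068,0.067,0.38,-1]
    - [0,0,0,0.068,0.067,0.45,-1]

```text
t: 9.35
tool_pos: [0.4443, 0.0214, 0.0225]
tool_rot: [-0.11, -3.138, -0.0]
contact_force: [0.2, -0.5, 0.3]
opening: 0.0855
grip_force: 0.0
```

Emit:
carry_out:
  rows:
    - [0,0,0,0,0,0.03,-1]
    - [0,0,0,0,0,0.055,-1]
    - [0,0,0,0,0,0.055,-1]
    - [0,0,0,0,0,0.055,-1]

```text
t: 9.75
tool_pos: [0.4463, 0.0213, 0.0089]
tool_rot: [0.109, 3.137, -0.0]
contact_force: [1.0, -0.1, -0.5]
opening: 0.0855
grip_force: 0.0
```

Emit:
carry_out:
  rows:
    - [0,0,0,0,0,0,0.6]
    - [0,0,0,0,0,0,1]
    - [0,0,0,0,0,0,1]
    - [0,0,0,0,0,0,1]
    - [0,0,0,0,0,0,1]
  force: 70

```text
t: 10.25
tool_pos: [0.4458, 0.0213, 0.0084]
tool_rot: [0.109, 3.138, -0.001]
contact_force: [-0.7, -0.6, 6.1]
opening: 0.045
grip_force: 73.5
```

Emit:
carry_out:
  rows:
    - [0,0,0,0,0,-0.04,1]
    - [0,0,0,0,0,-0.12,1]
    - [0,0,0,0,0,-0.23,1]
    - [0,0,0,0,0,-0.32,1]
    - [0,0,0,0,0,-0.32,1]

```text
t: 10.75
tool_pos: [0.4474, 0.0213, 0.1074]
tool_rot: [0.109, 3.132, -0.001]
contact_force: [1.8, 0.1, -2.4]
opening: 0.0448
grip_force: 72.7
```

```bash
python3 - <<'E'
from h import *;from station import *
w=get_image("wrist");o=get_obs();print(o["t"],o["tool_pos"],o["dq"].round(3),o["contact_force"],o["wrist_torque"],o["opening"])
I=cv2.GaussianBlur(w["img"],(3,3),0).astype(float);B,G,Rr=I[...,0],I[...,1],I[...,2]
b=((B>1.5*Rr+4)&(B>1.15*G)).astype(np.uint8)
cv2.imwrite("pics/w4.png",np.vstack([w["img"][:, :]]))
E
```

```text
10.8 [0.44572921 0.02142428 0.10477603] [-0.002  0.039  0.054 -0.    -0.001  0.   ] [-0.47361109 -1.31158221 -4.11467678] [ 0.04379872  0.08261677 -0.0389973 ] 0.04459657821983183
```

View pics/w4.png

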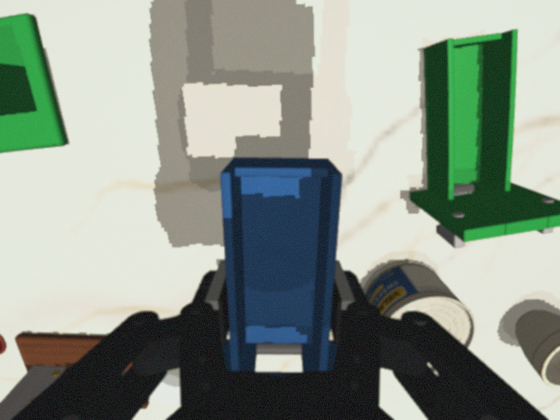

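The wrist view shows the tray gripped squarely across the trough, its front edge at row ~160 and columns 223–340. From that I work out the tray-to-tool offset.

```bash
python3 - <<'E'
from h import *;from station import *
w=get_image("wrist");o=get_obs();tp=o["tool_pos"];R=Ro.from_rotvec(o["tool_rot"]);ty=R.apply([0,1,0]);yaw=np.arctan2(ty[1],ty[0])-np.pi/2;print(tp,yaw,R.apply([0,0,1]))
I=cv2.GaussianBlur(w["img"],(3,3),0).astype(float);B,G,Rr=I[...,0],I[...,1],I[...,2]
b=((B>1.5*Rr+4)&(B>1.15*G)).astype(np.uint8);m=comp(b,(280,250));b=m.astype(int)
print("top row at cols",[(c,int(np.argmax(b[:,c]))) for c in range(222,344,8)])
print("cols at rows",[(r,int(np.argmax(b[r])),int(559-np.argmax(b[r][::-1]))) for r in(165,180,200,230,260)])
for a in(.05,.055,.06):
    org=T([0,0,yaw],[a,0,0])[:2]+tp[:2]
    print(a,proj(w,T([*org,yaw],[[-.116,-.023,.036],[-.116,.023,.036],[-.116,0,.026],[-.116,0,0],[-.008,-.012,.005]],tp[2]-.0085)).round(1).tolist())
S=np.array([.6005,-.1953,-.0718])
g=T(S,[-.055-.04,0,0]);move(o,[g[0],g[1],.0085+.095],S[2]+np.pi/2);print(g,T(S,[-.055,0,0]))
E
```

```text
[0.44427294 0.02158541 0.10276622] -0.06960197540655022 [-4.44332564e-04  1.10714734e-04 -9.99999895e-01]
top row at cols [(222, 172), (230, 164), (238, 159), (246, 159), (254, 159), (262, 159), (270, 159), (278, 159), (286, 159), (294, 159), (302, 160), (310, 160), (318, 160), (326, 161), (334, 169), (342, 0)]
cols at rows [(165, 229, 331), (180, 221, 339), (200, 222, 338), (230, 225, 336), (260, 226, 334)]
0.05 [[217.4, 150.1], [340.5, 150.1], [279.0, 146.5], [279.1, 139.5], [258.6, 330.0]]
0.055 [[218.2, 163.4], [339.7, 163.4], [279.0, 158.8], [279.1, 149.9], [258.8, 336.9]]
0.06 [[219.0, 176.3], [339.0, 176.3], [279.0, 170.9], [279.1, 160.1], [259.0, 343.7]]
row [0.0, -0.0001, 0.0007] [-0.2531, -0.6843, -0.0026] rot rows 0.0 shift mm 219
[ 0.50574477 -0.18848486  0.        ] [ 0.54564171 -0.19135439  0.        ]
```

Offset: the tray's origin lies 60 mm ahead of the TCP, level and centred. I'll move to 40 mm in front of the stand, at +25 mm.

Emit:
carry_out:
  rows:
    - [0,0,0,-0.02,-0.08,-0.007,1]
    - [0,0,0,-0.08,-0.22,-0.007,1]
    - [0,0,0,-0.14,-0.37,-0.007,1]
    - [0,0,0,-0.2,-0.52,-0.007,1]
    - [0,0,0,-0.237,-0.62,-0.007,1]

```text
t: 11.35
tool_pos: [0.5016, -0.171, 0.1024]
tool_rot: [-0.112, -3.135, -0.002]
contact_force: [0.1, 0.7, -2.9]
opening: 0.0449
grip_force: 72.9
```

Emit:
carry_out:
  rows:
    - [0,0,0,0,-0.064,0,1]
    - [0,0,0,0,-0.064,0,1]
    - [0,0,0,0,-0.064,0,1]
    - [0,0,0,0,-0.064,0,1]

```text
t: 11.75
tool_pos: [0.5004, -0.1868, 0.1037]
tool_rot: [-0.108, -3.137, -0.003]
contact_force: [0.1, -0.0, -3.9]
opening: 0.0448
grip_force: 72.8
```

```bash
python3 - <<'E'
from h import *;from station import *
s=get_image("side");t=get_image("top");w=get_image("wrist");o=get_obs();print(o["t"],o["tool_pos"],o["contact_force"])
S=np.array([.6005,-.1953,-.0718]);R=Ro.from_euler('z',-S[2]);print("tcp in stand",R.apply(o["tool_pos"]-[S[0],S[1],0]));g=T(S,[-.0998,0,0]);move(o,[*g[:2],.105],S[2]+np.pi/2)
c=np.zeros((600,800,3),np.uint8)
c[:400,:400]=cv2.resize(cv2.convertScaleAbs(s["img"][140:240,190:290],alpha=1.2),None,fx=4,fy=4,interpolation=2)
c[:400,400:]=cv2.resize(cv2.convertScaleAbs(t["img"][130:230,310:410],alpha=1.5),None,fx=4,fy=4,interpolation=2)
c[400:,:560]=w["img"][200:400]
cv2.imwrite("pics/m5.png",c)
E
```

```text
11.9 [ 0.50120535 -0.18707793  0.10498373] [ 0.80611908  0.14789359 -2.7921578 ]
tcp in stand [-0.09962866  0.00107765  0.10498373]
row [0.0001, -0.0002, 0.0011] [0.0006, -0.0036, -0.0001] rot rows 0.0 shift mm 1
```

View pics/m5.png

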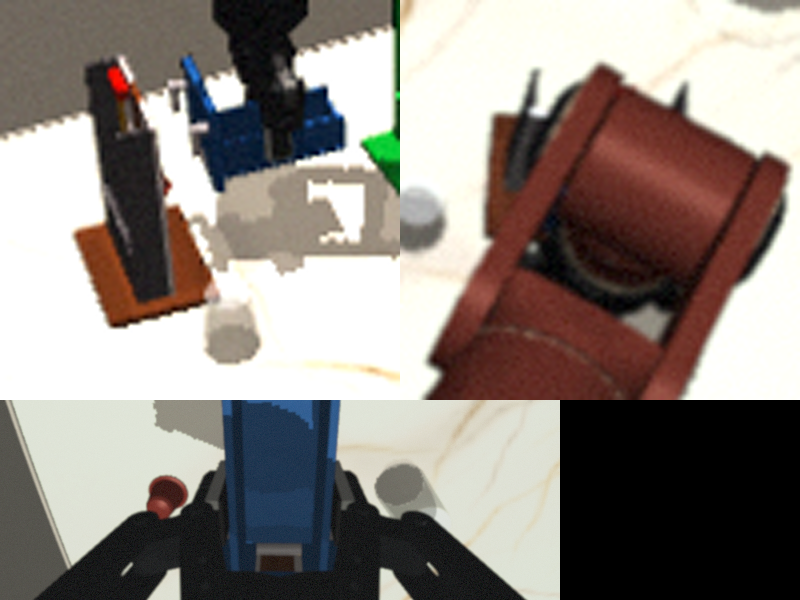

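The side view shows the tray level in front of the stand, with its claws facing the slots. I'll go in slowly along the stand's +x.

Emit:
carry_out:
  rows:
    - [0,0,0,-0.03,-0.0036,0,1]
    - [0,0,0,-0.06,-0.0036,0,1]
    - [0,0,0,-0.073,-0.0036,0,1]
    - [0,0,0,-0.073,-0.0036,0,1]

```text
t: 12.3
tool_pos: [0.5241, -0.1908, 0.1057]
tool_rot: [0.108, 3.139, -0.0]
contact_force: [0.8, -0.0, -2.2]
opening: 0.0451
grip_force: 72.8
```

Emit:
carry_out:
  rows:
    - [0,0,0,-0.012,0,0,1]
    - [0,0,0,-0.022,0,0,1]
    - [0,0,0,-0.03,0,0,1]

```text
t: 12.6
tool_pos: [0.5324, -0.1915, 0.1054]
tool_rot: [-0.109, -3.14, -0.0]
contact_force: [-0.3, -0.0, -3.8]
opening: 0.0448
grip_force: 72.8
```

Emit:
carry_out:
  rows:
    - [0,0,0,-0.01,0,0,1]
    - [0,0,0,-0.017,0,0,1]
    - [0,0,0,-0.017,0,0,1]

```text
t: 12.9
tool_pos: [0.5376, -0.1918, 0.1055]
tool_rot: [0.109, 3.14, -0.0]
contact_force: [0.6, 0.5, -3.3]
opening: 0.045
grip_force: 72.8
```

```bash
cat > st.py <<'E'
from h import *;from station import *
o=get_obs();S=np.array([.6005,-.1953,-.0718]);R=Ro.from_euler('z',-S[2]);print(o["t"],"tcp in stand mm",(1e3*R.apply(o["tool_pos"]-[S[0],S[1],0])).round(1),"F",R.apply(o["contact_force"]).round(1),o["wrist_torque"].round(2),o["opening"].round(4))
E
python3 st.py
```

```text
Traceback (most recent call last):
  File "st.py", line 2, in <module>
    o=get_obs();S=np.array([.6005,-.1953,-.0718]);R=Ro.from_euler('z',-S[2]);print(o["t"],"tcp in stand mm",(1e3*R.apply(o["tool_pos"]-[S[0],S[1],0])).round(1),"F",R.apply(o["contact_force"]).round(1),o["wrist_torque"].round(2),o["opening"].round(4))
                                                                                                                                                                                                                                    ^^^^^^^^^^^^^^^^^^
AttributeError: 'float' object has no attribute 'round'
```

Emit:
carry_out:
  rows:
    - [0,0,0,-0.006,0,0,1]
    - [0,0,0,-0.006,0,0,1]

```text
t: 13.1
tool_pos: [0.5392, -0.1919, 0.1055]
tool_rot: [0.109, 3.14, -0.0]
contact_force: [-0.3, -0.4, -2.3]
opening: 0.045
grip_force: 72.8
```

Emit:
carry_out:
  rows:
    - [0,0,0,-0.004,0,0,1]
    - [0,0,0,-0.004,0,0,1]

```text
t: 13.3
tool_pos: [0.5404, -0.192, 0.1055]
tool_rot: [0.109, 3.14, -0.0]
contact_force: [-0.1, -0.3, -3.8]
opening: 0.0449
grip_force: 72.8
```

```bash
sed -i 's/o\["opening"\].round(4)/round(o["opening"],4)/' st.py; python3 st.py
```

```text
13.3 tcp in stand mm [-60.2  -1.  105.5] F [-0.1 -0.3 -3.8] [-0.04  0.09 -0.  ] 0.0449
```

Emit:
carry_out:
  rows:
    - [0,0,0,-0.006,0.002,0,1]
    - [0,0,0,-0.006,0.002,0,1]

```text
t: 13.5
tool_pos: [0.5423, -0.1914, 0.1055]
tool_rot: [0.109, 3.139, -0.0]
contact_force: [-0.1, -0.1, -3.5]
opening: 0.045
grip_force: 72.8
```

Emit:
carry_out:
  rows:
    - [0,0,0,-0.005,0,0,1]
    - [0,0,0,-0.005,0,0,1]

```text
t: 13.7
tool_pos: [0.5435, -0.1915, 0.1054]
tool_rot: [-0.109, -3.139, -0.0]
contact_force: [-0.7, -0.1, -2.7]
opening: 0.0448
grip_force: 72.8
```

```bash
python3 st.py
```

```text
13.7 tcp in stand mm [-57.1  -0.3 105.4] F [-0.7 -0.2 -2.7] [-0.02  0.13  0.06] 0.0448
```

Emit:
carry_out:
  rows:
    - [0,0,0,-0.005,0,0,1]
    - [0,0,0,-0.005,0,0,1]

```text
t: 13.9
tool_pos: [0.5436, -0.1915, 0.1047]
tool_rot: [-0.108, -3.135, -0.001]
contact_force: [-6.5, 0.0, -2.2]
opening: 0.0449
grip_force: 73.0
```

Emit:
carry_out:
  rows:
    - [0,0,0,-0.005,0,0,1]
    - [0,0,0,-0.005,0,0,1]

```text
t: 14.1
tool_pos: [0.5437, -0.1914, 0.1041]
tool_rot: [-0.107, -3.132, -0.002]
contact_force: [-10.5, 0.9, -0.9]
opening: 0.0445
grip_force: 73.0
```

Contact at the expected place. I'll ease off and lower.

Emit:
carry_out:
  rows:
    - [0,0,0,0.007,0,0,1]
    - [0,0,0,0.007,0,0.01,1]
    - [0,0,0,0.007,0,0.02,1]
    - [0,0,0,0.007,0,0.026,1]
    - [0,0,0,0.007,0,0.026,1]

```text
t: 14.6
tool_pos: [0.5436, -0.1914, 0.0968]
tool_rot: [-0.109, -3.137, -0.001]
contact_force: [-5.1, 1.3, -4.7]
opening: 0.0449
grip_force: 72.7
```

```bash
python3 st.py
```

```text
14.6 tcp in stand mm [-57.   -0.2  96.8] F [-5.2  0.9 -4.7] [0.06 0.63 0.1 ] 0.0449
```

Emit:
carry_out:
  rows:
    - [0,0,0,0,0,0.01,1]
    - [0,0,0,0,0,0.02,1]
    - [0,0,0,0,0,0.02,1]

```text
t: 14.9
tool_pos: [0.5436, -0.1915, 0.0908]
tool_rot: [-0.109, -3.137, -0.001]
contact_force: [-4.8, 0.9, -4.1]
opening: 0.0446
grip_force: 72.6
```

Emit:
carry_out:
  rows:
    - [0,0,0,0,0,0.01,1]
    - [0,0,0,0,0,0.017,1]
    - [0,0,0,0,0,0.017,1]

```text
t: 15.2
tool_pos: [0.5436, -0.1918, 0.0869]
tool_rot: [-0.109, -3.137, 0.0]
contact_force: [-7.6, -0.2, 1.1]
opening: 0.045
grip_force: 73.4
```

```bash
python3 st.py
```

```text
15.2 tcp in stand mm [-57.   -0.6  86.9] F [-7.6 -0.7  1.1] [0.09 1.13 0.14] 0.045
```

Emit:
carry_out:
  rows:
    - [0,0,0,0,0,0.01,1]
    - [0,0,0,0,0,0.017,1]
    - [0,0,0,0,0,0.017,1]

```text
t: 15.5
tool_pos: [0.5435, -0.1914, 0.0803]
tool_rot: [-0.11, -3.137, -0.001]
contact_force: [-4.2, -0.2, -5.3]
opening: 0.0447
grip_force: 72.6
```

```bash
python3 st.py
```

```text
15.5 tcp in stand mm [-57.1  -0.2  80.3] F [-4.2 -0.5 -5.3] [-0.03  0.76  0.05] 0.0447
```

Emit:
carry_out:
  rows:
    - [0,0,0,0,0,0.007,1]
    - [0,0,0,0,0,0.007,1]

```text
t: 15.7
tool_pos: [0.5437, -0.1915, 0.0788]
tool_rot: [-0.108, -3.137, -0.001]
contact_force: [-6.8, -0.6, -3.5]
opening: 0.0447
grip_force: 72.8
```

Emit:
carry_out:
  rows:
    - [0,0,0,0,0,0.007,1]
    - [0,0,0,0,0,0.007,1]

```text
t: 15.9
tool_pos: [0.5438, -0.1916, 0.0782]
tool_rot: [-0.107, -3.137, -0.0]
contact_force: [-10.5, 2.6, 4.0]
opening: 0.0448
grip_force: 73.4
```

Emit:
carry_out:
  rows:
    - [0,0,0,0,0,0.007,1]
    - [0,0,0,0,0,0.007,1]

```text
t: 16.1
tool_pos: [0.5438, -0.1918, 0.0779]
tool_rot: [-0.106, -3.136, 0.0]
contact_force: [-16.6, 4.0, 12.3]
opening: 0.0449
grip_force: 74.5
```

```bash
python3 st.py
```

```text
16.1 tcp in stand mm [-56.8  -0.6  77.9] F [-16.8   2.8  12.3] [0.49 2.02 0.7 ] 0.0449
```

Seated (tray z ≈ 69.5 mm, downward reaction). I'll relieve the load, then check the red tab numerically in the side view.

Emit:
carry_out:
  rows:
    - [0,0,0,0.003,0,-0.006,1]
    - [0,0,0,0.006,0,-0.012,1]
    - [0,0,0,0.006,0,-0.012,1]

```text
t: 16.4
tool_pos: [0.5437, -0.1917, 0.0796]
tool_rot: [0.109, 3.137, -0.001]
contact_force: [-0.4, 0.5, -3.1]
opening: 0.045
grip_force: 72.7
```

```bash
cat > tab.py <<'E'
from h import *;from station import *
def red(im):
    im=im[150:180,205:240].astype(float);B,G,R=im[...,0],im[...,1],im[...,2];m=(R>120)&(R>2*G)&(R>2*B);w=m*1.
    y,x=np.nonzero(m);return len(x),(x.mean()+205).round(2) if len(x) else 0,(y.mean()+150).round(2) if len(x) else 0
s=get_image("side");print("red initial",red(cv2.imread("pics/side0.png")),"now",red(s["img"]))
S=[.6035,-.1953,-.07]
print("8mm tab shift px:",np.diff(proj(s,T(S,[[0,0,.195],[.008,0,.195]])),axis=0))
I=cv2.GaussianBlur(s["img"],(3,3),0).astype(float);B,G,Rr=I[...,0],I[...,1],I[...,2]
b=((B>1.5*Rr+4)&(B>1.15*G)).astype(np.uint8);u=proj(s,T(S,[[-.1,.023,.09]]))[0].astype(int);m=comp(b,u)
if m is not None: print("IoU err",[(z,round(1-np.minimum(a,m).sum()/np.maximum(a,m).sum(),3)) for z in(.06,.065,.07,.075,.08) for a in[mask(s,S,TR,z)]])
E
python3 st.py; python3 tab.py
```

```text
16.4 tcp in stand mm [-56.9  -0.5  79.6] F [-0.5  0.4 -3.1] [0.04 0.22 0.02] 0.045
red initial (24, np.float64(219.5), np.float64(159.92)) now (25, np.float64(219.56), np.float64(159.92))
8mm tab shift px: [[-2.5054024   0.58740355]]
IoU err [(0.06, np.float64(0.8)), (0.065, np.float64(0.786)), (0.07, np.float64(0.781)), (0.075, np.float64(0.784)), (0.08, np.float64(0.801))]
```

The tab is back at its initial pixel, so the catch has sprung out over the bar. I'll release and rise.

Emit:
carry_out:
  rows:
    - [0,0,0,0,0,0,0.2]
    - [0,0,0,0,0,0,-1]
    - [0,0,0,0,0,0,-1]
    - [0,0,0,0,0,0,-1]
    - [0,0,0,0,0,0,-1]

```text
t: 16.95
tool_pos: [0.5432, -0.1917, 0.0793]
tool_rot: [0.109, 3.139, -0.001]
contact_force: [-0.9, -0.3, -0.4]
opening: 0.0853
grip_force: 0.0
```

Emit:
carry_out:
  rows:
    - [0,0,0,0,0,-0.06,-1]
    - [0,0,0,0.03,0,-0.2,-1]
    - [0,0,0,0.1,0,-0.35,-1]
    - [0,0,0,0.2,0,-0.5,-1]
    - [0,0,0,0.3,0,-0.6,-1]

```text
t: 17.45
tool_pos: [0.4529, -0.1854, 0.262]
tool_rot: [0.108, 3.137, -0.003]
contact_force: [-0.7, 0.0, 0.4]
opening: 0.0852
grip_force: 0.0
```

```bash
python3 st.py; python3 tab.py; python3 - <<'E'
from h import *;from station import *
w=get_image("wrist")
I=cv2.GaussianBlur(w["img"],(3,3),0).astype(float);B,G,Rr=I[...,0],I[...,1],I[...,2]
b=((B>1.5*Rr+4)&(B>1.15*G)).astype(np.uint8);S=[.6035,-.1953,-.07]
u=proj(w,T(S,[[-.1,0,.074]]))[0].astype(int);m=comp(b,u);print(u)
if m is not None:
  for z in(.066,.07,.074,.078): print(z,m.sum(),fit([(w,m)],S,TR,z))
E
```

```text
17.45 tcp in stand mm [-148.    -0.8  262. ] F [-0.7 -0.   0.4] [-0.04  0.02  0.01] 0.0852
red initial (24, np.float64(219.5), np.float64(159.92)) now (25, np.float64(219.56), np.float64(159.92))
8mm tab shift px: [[-2.5054024   0.58740355]]
IoU err [(0.06, np.float64(0.415)), (0.065, np.float64(0.352)), (0.07, np.float64(0.339)), (0.075, np.float64(0.363)), (0.08, np.float64(0.434))]
[281 226]
0.066 6150.0 (array([ 0.6027668 , -0.19613569, -0.06504889]), np.float64(0.10622722990938338))
0.07 6150.0 (array([ 0.60071947, -0.19565651, -0.05778471]), np.float64(0.1251696726693583))
0.074 6150.0 (array([ 0.59850319, -0.19543389, -0.0564074 ]), np.float64(0.14534926831395967))
0.078 6150.0 (array([ 0.5974088 , -0.19535736, -0.05520624]), np.float64(0.16657131646024592))
```

```bash
python3 -c "
from station import *
print(finish_job())"
```

```text
the job is handed in; nothing more can be done
None
```

The blue tray hangs by its claws in the stand with the catch sprung out over its bar, the gripper is clear, the tin, cup, shot glass and capsule were never touched, and the job is handed in at about 17.5 s; no verdict was returned.

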